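Lower the ratchet arm of a turner's work stand

ROBOT

A 6-joint arm with a two-finger parallel gripper is mounted at the origin on the work surface. World frame = base frame: x ahead of the robot, y to its left, z up, the work surface at z = 0. Lengths are in m, angles in degrees, forces in N, time in s.
With the tool pointing down it reaches from about 0.325 to 0.85 m from the base axis. Payload 15.5 kg.
Tool frame: the origin (TCP) lies midway between the tips of the shut fingers; the grasp point (between the pads) lies 19 mm behind it; y points along the fingers, x is the direction in which the jaws open and shut, and the axes are right-handed (so a half turn about y gives the same grasp; the last joint's range is limited). The gripper opens to 91 mm and grips with 3 to 60 N. Pads are 32 mm wide; open, the fingers measure 118 mm over their backs; the gripper's body (76 mm by 178 mm) begins 60 mm behind the grasp point.
Start: joints at [-82.076, 28.281, 77.091, -0, 74.628, -5.472], TCP at [0.145, -0.608, 0.214] pointing down, gripper open.
Joint ranges: [-166.48, 166.48], [-47.26, 123.95], [12.59, 153.08], [-70.14, 250.14], [6.76, 159.57], [-176.63, 176.63]. Speed limits (degrees/s): [108.29, 108.29, 147.25, 172.46, 172.46, 172.46].

INTERFACE

Orientations are given as a 3x3 rotation matrix whose columns are the frame's x, y, z axes.
In Python, from bench import ctrl gives the robot as it stands. The module is installed in compiled form; this text tells all that it offers. Calls block until the motion is done:
- ctrl.goto(position, orientation): joint-space move of the TCP to a pose.
- ctrl.move_l(position, vel=0.15, ori=None, contact_N=None): straight line of the TCP; ori=None keeps the orientation; vel is the mean speed in m/s. With contact_N (N) it stops when the force on the tool has changed by that much, and returns True; else False.
- ctrl.movej(angles): joint-space move.
- ctrl.command_gripper(opening): opening from 0.0 (shut) to 1.0 (fully open); the grip force is fixed at half the most; returns when the fingers have stopped.
- ctrl.sleep(seconds).
- ctrl.ik(position, orientation): joint angles nearest the present ones, or None.
- ctrl.read_camera(name): name is "scene" or "top" or "wrist"; returns the picture (420x560x3 uint8, blue, green, red); there is no depth.
- ctrl.camera_params(name): a dict with "fx", "fy", "cx", "cy" (pixels), "pose" (4x4, takes a point from camera to world coordinates); the wrist camera has in their place "T_tool_cam" (4x4, takes a point from camera to tool coordinates, whose origin is the TCP and whose axes are the tool frame's). Camera axes: x right, y up, looking along -z (the intrinsics and any distortion apply to the point x, -y, -z); pixel columns grow to the right and rows downward; lengths in m; the calibration is good to about 2 mm. A picture is of the moment at which its call begins: read the wrist's pose just before it. camera_params takes no time and is no camera call.
A pose or a line that the arm cannot do raises ctrl.MotionError and nothing moves.
- ctrl.sign_off(): hands the job in, once; it reports no verdict.
Readings, each from a call of its own:
- ctrl.current_t(): time.
- ctrl.current_q(): joint angles.
- ctrl.current_dq(): joint speeds.
- ctrl.current_effort(): joint torques, N m.
- ctrl.current_tool_pos(): TCP position.
- ctrl.current_eef_rot(): TCP orientation.
- ctrl.current_contact_force(): force on the tool from outside, world axes, zero at the start.
- ctrl.current_wrist_torque(): the same for the moment, N m.
- ctrl.current_grip_width(): opening from 0.0 (shut) to 1.0 (fully open).
Only numpy, scipy, OpenCV 4.12 (cv2) and the standard library are available. Lean on these libraries where they do the work, as an engineer would, in place of code of your own. Each camera call takes 0.05 s, during which the arm holds its last target.

TASK

The hold-down arm of the green work stand is propped up by its ratchet. With the fingertips press the pawl's thumb plate down until the hook stands free of the teeth, then push the arm's cross bar down past the teeth until the rubber foot rests on the wooden platter. Leave the pawl standing free; do not grasp or raise anything, do not shift the platter, and leave the jar, bowl and spanner alone.

Things in the scene. Friction and masses are not known exactly. Their poses are not given: they have to be found in the camera images.
- stand: Green steel work stand bolted to the bench. Origin: centre of the stand's frame on the bench top (z = 0). Its y axis runs along the stand from the pawl end (-y) to the cross-bar end (+y), z up. Base plate 130 mm (x) by 330 mm (y, from -155 to +175), 12 mm thick. Bracket of two upright green cheeks 55 mm apart over all, y from -130 to -30 mm, 102 mm high, rising to 143 mm round the pawl's pivot at y = -115 mm.
- hinge_axis (a point): Axis of the swing arm, fixed in the stand at (0, -60, 85) mm of its frame; the axis is along the stand's x.
- swing_arm (a joint): Angle of the swing arm in rad: 0 = level, with the foot on the platter; positive = raised. It starts at about 0.80 to 0.91. Stiff hinge: the arm stays where it is left and needs about 4 to 9 N down on the cross bar to move. While the hook is in the teeth the arm cannot go below about 0.80. The foot meets the platter at 0.
- bar_mid (a point): Middle of the arm's steel cross bar (a round bar across the arm's end, along the stand's x, 22 mm diameter with 25 mm end caps, 83 mm long), the place to push from above. It is 210 mm from the arm hinge, straight along the arm: at angle q it lies at y = -60 + 210 cos q, z = 85 + 210 sin q mm in the stand's frame. The arm behind it is a dark bar 24 mm wide and 18 mm high.
- foot (a point): Centre of the underside of the arm's round rubber foot (30 mm diameter), 140 mm along the arm and 43 mm below its middle line.
- pawl (a joint): Angle of the pawl in rad: 0 = hook fully in the teeth, 0.38 = pressed to its stop. From about 0.2 the hook is clear of the teeth. The pivot is stiff, without spring: the pawl stays where it is left. About 3 to 5 N on the thumb plate moves it.
- thumb_top (a point): Centre of the upper face of the pawl's thumb plate: a ribbed steel plate 30 mm (stand's x) by 28 mm (stand's y), 6 mm thick, sticking out at the pawl end of the stand, about 137 mm above the bench, with nothing beneath it but the base. It is 55 mm from the pawl's pivot, so that it goes down about 20 mm to its stop, tilting with the pawl.
- platter_center (a point): Centre of a loose turned wooden platter, 170 mm diameter, 30 mm thick, 0.42 kg, lying on the stand's base plate under the arm (top face 42 mm above the bench).
- jar: Bystander: small amber jar with steel lid, 60 mm diameter, 75 mm high, standing beyond the stand; origin under its centre.
- bowl: Bystander: small dark wooden bowl, 96 mm across, 42 mm high, beyond the stand; origin under its centre.
- spanner: Bystander: steel spanner 160 mm long lying on the bench on the robot's side of the stand; origin under its middle.
There are look-alikes about, which are no part of the job. What is meant by the part that bears platter_center is not grey or pink, and is the smaller of those in its own colour.

How it is judged:
By the outcome, as a careful person would: the job done as asked, in the order asked, and still so for the second after the job is handed in, with the robot touching nothing.
It also fails if it takes over 45 s, if anything falls off the work surface, if the arm or the gripper's body presses on something with over 40 N, if the wrist force passes 120 N, or if a joint passes its speed limit or range.

## Working session

There is one attempt and no reset: what is moved stays moved. The work goes in short steps, each a Python script; the robot and the scene stay as the last script left them, time stands still between calls to the robot, and variables do not carry over. Pictures are saved under pics/ and viewed, and the job is handed in when it is done.

```bash
mkdir -p pics; python3 - <<'E'
from bench import ctrl
import cv2,numpy as np
np.set_printoptions(precision=4,suppress=True)
for n in ["scene","top","wrist"]:
    p=ctrl.camera_params(n);print(n,p)
    cv2.imwrite(f"pics/{n}0.png",ctrl.read_camera(n))
print(ctrl.current_t(),ctrl.current_tool_pos(),ctrl.current_eef_rot())
E
```

```text
scene {'fx': 543.3774639538066, 'fy': 543.3774639538066, 'cx': 273.435529371366, 'cy': 209.42940497185, 'pose': array([[-0.2829, -0.5715,  0.7703,  1.412 ],
       [ 0.9589, -0.1495,  0.2412,  0.4205],
       [-0.0227,  0.8068,  0.5903,  0.8199],
       [ 0.    ,  0.    ,  0.    ,  1.    ]])}
top {'fx': 431.3605488023712, 'fy': 431.3605488023712, 'cx': 268.59816987698997, 'cy': 201.64880253233608, 'pose': array([[ 0.0271,  0.9977, -0.0629,  0.4043],
       [-0.9996,  0.0269, -0.0033,  0.1219],
       [-0.0016,  0.0629,  0.998 ,  1.2434],
       [ 0.    ,  0.    ,  0.    ,  1.    ]])}
wrist {'fx': 343.383997987791, 'fy': 343.383997987791, 'cx': 275.807244100468, 'cy': 203.62548085768583, 'T_tool_cam': array([[ 1.    , -0.    , -0.0001,  0.    ],
       [-0.0001,  0.2799, -0.96  , -0.1702],
       [ 0.    ,  0.96  ,  0.2799,  0.0809],
       [ 0.    ,  0.    ,  0.    ,  1.    ]])}
0.15 [ 0.1448 -0.6077  0.2135] [[ 0.2317 -0.0001  0.9728]
 [-0.9728  0.0009  0.2317]
 [-0.0009 -1.      0.0001]]
```

View pics/scene0.png

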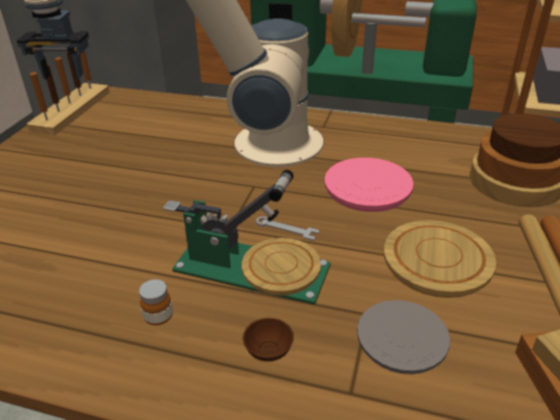

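View pics/top0.png

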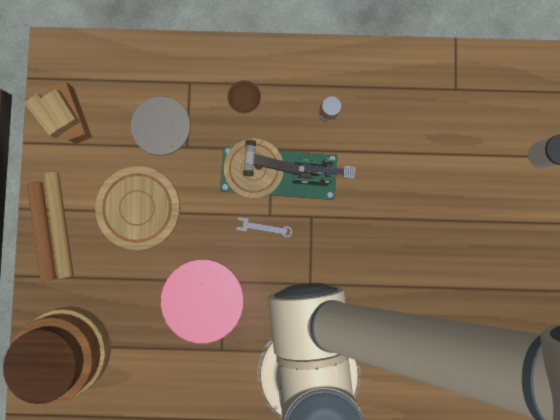

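View pics/wrist0.png

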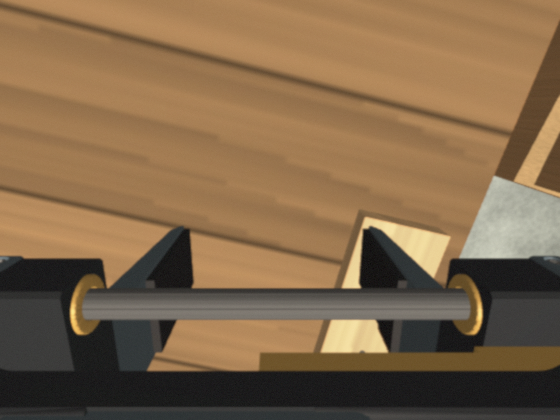

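Scene and top views show the platter candidates, with top pixels: wood on the stand (253,167), larger wood (137,207), grey (160,126), pink (202,301). The smaller wooden one, on the stand's base under the arm, fits the description. I'll confirm it in enlarged crops.

```bash
python3 - <<'E'
import cv2
t=cv2.imread("pics/top0.png");cv2.imwrite("pics/topc.png",cv2.resize(t[130:220,205:365],None,fx=5,fy=5,interpolation=cv2.INTER_CUBIC))
t=cv2.imread("pics/scene0.png");cv2.imwrite("pics/scenec.png",cv2.resize(t[160:305,155:340],None,fx=4,fy=4,interpolation=cv2.INTER_CUBIC))
E
```

```text
(no output)
```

View pics/topc.png

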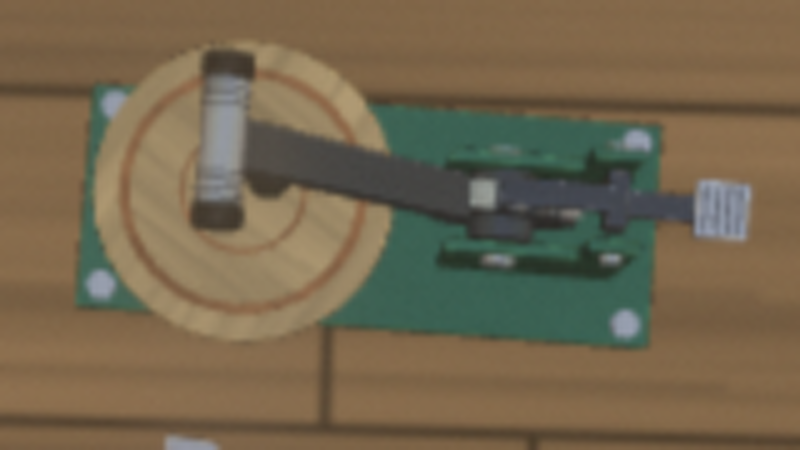

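View pics/scenec.png

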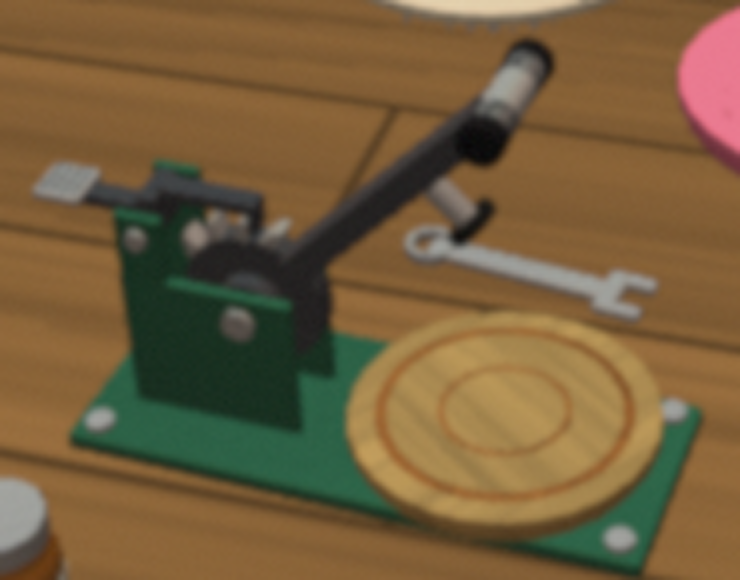

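The crops confirm the platter. In the top crop the base corners, thumb plate, bar and platter are all clear, so I'll cast rays through them now.

```bash
cat > h.py <<'E'
from bench import ctrl
import numpy as np,cv2
np.set_printoptions(precision=4,suppress=True)
P={n:ctrl.camera_params(n) for n in("top","scene")}
def ray(n,u,v):
    p=P[n];d=np.array([(u-p['cx'])/p['fx'],-(v-p['cy'])/p['fy'],-1]);return p['pose'][:3,3],p['pose'][:3,:3]@d
def onz(n,u,v,z):
    o,d=ray(n,u,v);return o+d*(z-o[2])/d[2]
def tri(a,b):
    (o1,d1),(o2,d2)=ray("top",*a),ray("scene",*b)
    s=np.linalg.lstsq(np.c_[d1,-d2],o2-o1,rcond=None)[0];p,q=o1+s[0]*d1,o2+s[1]*d2
    return (p+q)/2,np.linalg.norm(p-q)
tc=lambda u,v:((u+.5)/5-.5+205,(v+.5)/5-.5+130)
sc=lambda u,v:((u+.5)/4-.5+155,(v+.5)/4-.5+160)
E
python3 - <<'E'
from h import *
C=np.array([onz("top",*tc(*c),.012) for c in[(95,86),(662,127),(648,347),(78,305)]]) #TL TR BR BL
print(C, np.linalg.norm(np.roll(C,-1,0)-C,axis=1))
mid=C.mean(0); yd=(C[0]+C[3]-C[1]-C[2])[:2];yd/=np.linalg.norm(yd); xd=np.array([yd[1],-yd[0]])
O=mid[:2]-0.010*yd
print("O",O,"yd",yd,"xd",xd)
loc=lambda p:np.array([(p[:2]-O)@xd,(p[:2]-O)@yd,p[2]])
S=[onz("scene",*sc(*c),.012) for c in[(700,412),(642,573),(72,440)]]
print("scene corners loc",[loc(s) for s in S])
T,e=tri(tc(722,210),sc(67,183));print("thumb",T,e,loc(T), loc(onz("top",*tc(722,210),.137)),loc(onz("scene",*sc(67,183),.137)))
B,e=tri(tc(225,140),sc(512,101));print("bar",B,e,loc(B))
print("platter",loc(onz("top",*tc(244,190),.042)),loc(onz("scene",*sc(505,410),.042)))
E
```

```text
[[ 0.6368  0.26    0.012 ]
 [ 0.6217 -0.0672  0.012 ]
 [ 0.4945 -0.0614  0.012 ]
 [ 0.5098  0.2655  0.012 ]] [0.3276 0.1273 0.3273 0.1271]
O [0.5652 0.0893] yd [0.0464 0.9989] xd [ 0.9989 -0.0464]
scene corners loc [array([-0.0559,  0.1755,  0.012 ]), array([0.0717, 0.1778, 0.012 ]), array([ 0.0709, -0.1471,  0.012 ])]
thumb [ 0.5577 -0.0801  0.133 ] 0.0006143429703366217 [ 0.0003 -0.1696  0.133 ] [-0.0001 -0.1691  0.137 ] [ 0.0052 -0.1661  0.137 ]
bar [0.5698 0.1747 0.2367] 0.003953084998224044 [0.0006 0.0856 0.2367]
platter [0.0054 0.0822 0.042 ] [0.007  0.0832 0.042 ]
```

The points hold up: base 327×127 mm against 330×130, thumb at y = -169.6 mm, z = 133 mm, and bar at z = 237 mm, which gives q ≈ 0.80. The top view shows an unknown dark object at (545,150). I'll check it and the IK before moving.

```bash
cat >> h.py <<'E'
O=np.array([.5652,.0893]);yd=np.array([.0464,.9989]);yd/=np.linalg.norm(yd);xd=np.array([yd[1],-yd[0]])
W=lambda x,y,z:np.r_[O+x*xd+y*yd,z]
R=np.array([[*xd,0],[0,0,-1],[*yd,0]]).T
def proj(n,p):
    q=np.linalg.inv(P[n]['pose'])@np.r_[p,1];return P[n]['cx']+P[n]['fx']*q[0]/-q[2],P[n]['cy']-P[n]['fy']*q[1]/-q[2]
E
python3 - <<'E'
from h import *
for z in(0,.3):
    p=onz("top",545,150,z);print(p,proj("scene",p))
print(ctrl.ik(W(0,-.176,.2),R),ctrl.ik(W(0,.09,.3),R),ctrl.ik(W(0,.15,.1),R),np.linalg.det(R))
t=cv2.imread("pics/top0.png");a=cv2.resize(t[100:220,460:560],None,fx=4,fy=4)
s=cv2.imread("pics/scene0.png");b=cv2.resize(s[0:120,0:100],None,fx=4,fy=4)
cv2.imwrite("pics/obj.png",np.hstack([a,b]))
E
```

```text
[ 0.6547 -0.6731  0.    ] (np.float64(-59.57123304648144), np.float64(236.0304179873224))
[ 0.5943 -0.4813  0.3   ] (np.float64(-19.15761528926697), np.float64(123.41115033302962))
[-14.8969  24.1734  86.9315  -0.      68.8951 -12.2374] [11.7403 22.0289 73.9298 -0.     84.0413 14.3998] [17.1676 34.9593 84.7792 -0.     60.2615 19.8272] 1.0
```

View pics/obj.png

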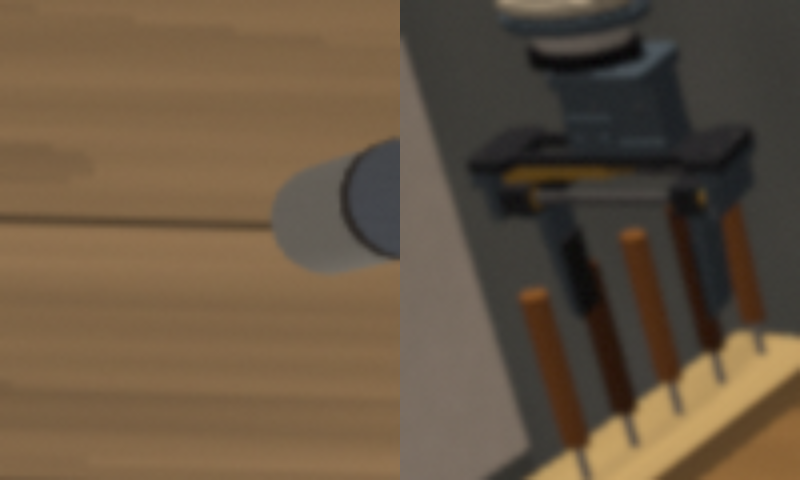

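The crop shows a tall grey post standing near (0.65, -0.67), and a tool rack behind the gripper. I'll lift, retract to a small radius, swing with the fingers shut, then press the thumb plate with a force stop.

```bash
python3 - <<'E'
from h import *
t0=ctrl.current_t()
p=ctrl.current_tool_pos()
ctrl.move_l([p[0]*.75,p[1]*.75,.33],vel=.3)
ctrl.command_gripper(0)
ctrl.goto(W(0,-.176,.24),R)
ctrl.move_l(W(0,-.176,.15),vel=.15)
print(ctrl.current_t(),ctrl.current_tool_pos(),W(0,-.176,.15),ctrl.current_contact_force())
cv2.imwrite("pics/s1.png",cv2.resize(ctrl.read_camera("scene")[130:305,130:360],None,fx=3.4,fy=3.4))
E
```

```text
5.175 [ 0.5575 -0.0868  0.1508] [ 0.557  -0.0865  0.15  ] [ 0.0566 -0.1932 -0.1534]
```

View pics/s1.png

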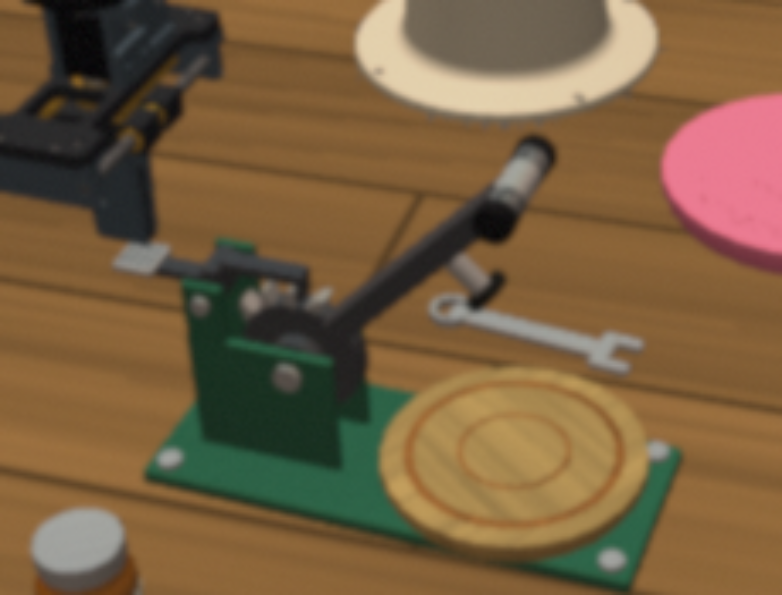

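The finger tips (about (130,238) in the crop) are just above the thumb plate (140,258). Next I'll press.

```bash
python3 - <<'E'
from h import *
r=ctrl.move_l(W(0,-.176,.132),vel=.04,contact_N=2)
print(r,ctrl.current_tool_pos()[2],ctrl.current_contact_force())
for z in (.126,.120,.114,.108):
    r=ctrl.move_l(W(0,-.177,z),vel=.03,contact_N=14)
    print(r,ctrl.current_tool_pos(),ctrl.current_contact_force())
    if r:break
cv2.imwrite("pics/s2.png",cv2.resize(ctrl.read_camera("scene")[130:305,130:360],None,fx=3.4,fy=3.4))
print(ctrl.current_t())
E
```

```text
True 0.13496526997550945 [-0.0047  0.2819  0.0542]
False [ 0.5569 -0.0875  0.1258] [-0.4614  0.4986 -0.507 ]
False [ 0.557  -0.0875  0.1198] [0.7824 0.2181 0.5527]
True [ 0.5574 -0.0874  0.1178] [-4.9134  1.1301 21.9191]
6.7083
```

View pics/s2.png

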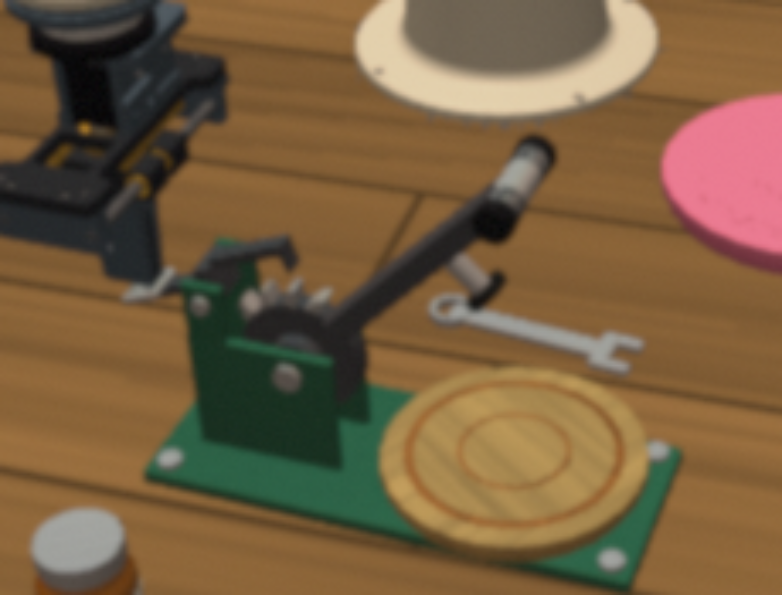

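The hook at (290,250) now stands clear of the teeth, and the 22 N jump at z = 0.118 shows the pawl at its stop. Now the cross bar: touch it from above first.

```bash
python3 - <<'E'
from h import *
ctrl.move_l(W(0,-.178,.20),vel=.15)
ctrl.move_l(W(0,-.15,.32),vel=.25)
ctrl.move_l(W(0,.087,.32),vel=.25)
ctrl.move_l(W(0,.087,.27),vel=.15)
r=ctrl.move_l(W(0,.087,.235),vel=.03,contact_N=2.5)
p=ctrl.current_tool_pos();print(r,p,ctrl.current_contact_force(),ctrl.current_t())
print("q",np.arcsin((p[2]-.096)/.21))
cv2.imwrite("pics/s3.png",cv2.resize(ctrl.read_camera("scene")[130:305,130:360],None,fx=3.4,fy=3.4))
E
```

```text
True [0.5692 0.1768 0.2485] [0.0362 0.8978 2.3569] 10.375
q 0.8127479938563857
```

View pics/s3.png

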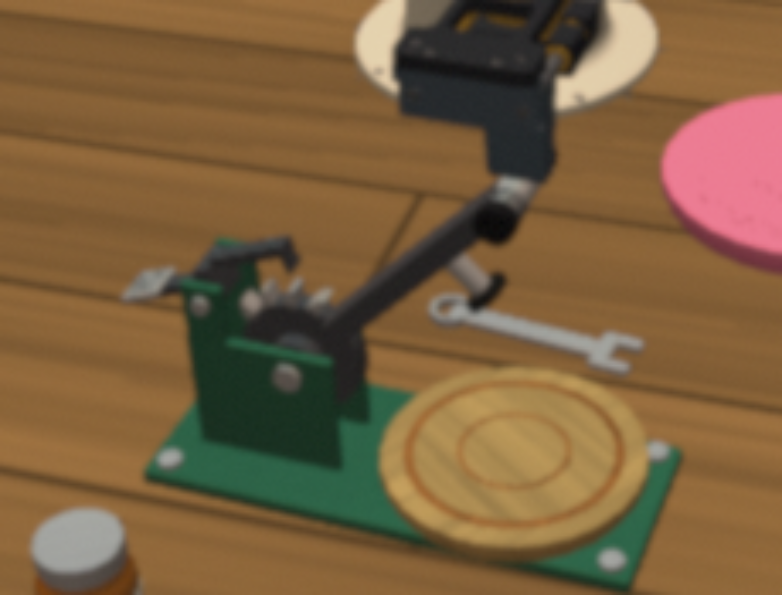

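The fingers rest on the bar ((515,185) in the crop) at q ≈ 0.81, and the pawl is still free. Now I'll follow the arc down.

```bash
python3 - <<'E'
from h import *
for q in np.arange(.74,-.05,-.09):
    q=max(q,.03)
    r=ctrl.move_l(W(0,-.060+.21*np.cos(q)+.002,.096+.21*np.sin(q)),vel=.06,contact_N=22)
    p=ctrl.current_tool_pos();print("%.2f"%q,r,p,ctrl.current_contact_force())
    if r or q<=.03:break
cv2.imwrite("pics/s4.png",cv2.resize(ctrl.read_camera("scene")[130:305,130:360],None,fx=3.4,fy=3.4))
print(ctrl.current_t())
E
```

```text
0.74 False [0.5697 0.1868 0.2375] [-0.5481  2.0108  3.2669]
0.65 False [0.5702 0.1984 0.2229] [0.2084 0.8309 2.1222]
0.56 False [0.5706 0.2089 0.2072] [ 0.1974  0.6401 -0.0519]
0.47 False [0.5711 0.2182 0.1908] [0.1077 0.3128 0.423 ]
0.38 False [0.5715 0.226  0.1737] [-0.3111  0.3167 -0.8456]
0.29 False [0.5717 0.2322 0.1559] [ 0.2432 -0.3847  0.3987]
0.20 False [0.5719 0.2367 0.1377] [ 0.1527 -0.143  -0.3631]
0.11 False [0.572  0.2396 0.119 ] [-1.2883 -0.7241 -0.76  ]
0.03 False [0.572  0.2408 0.1022] [ 0.7489 -0.7681  0.0206]
14.575
```

View pics/s4.png

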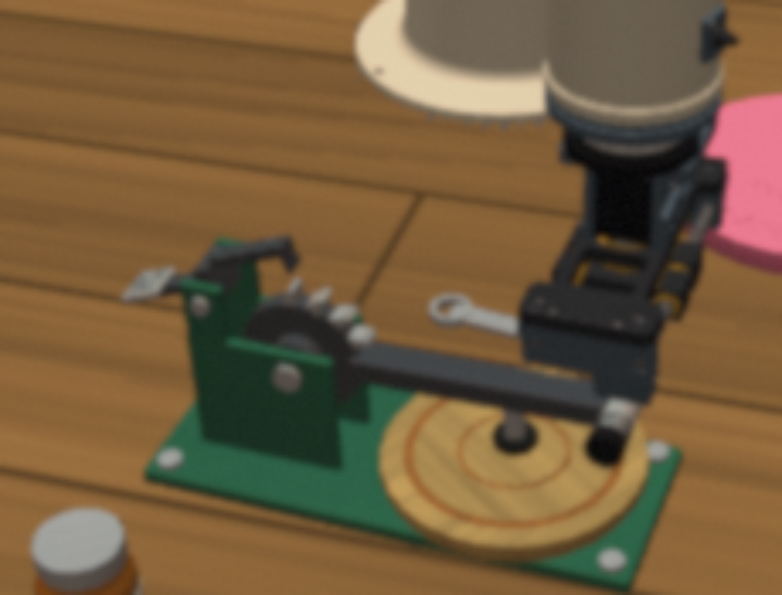

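The arm is nearly level and the foot (515,437) is just above the platter. I'll make the last press with a force stop, then withdraw and check.

```bash
python3 - <<'E'
from h import *
r=ctrl.move_l(W(0,.152,.090),vel=.02,contact_N=14)
p=ctrl.current_tool_pos();print(r,p,ctrl.current_contact_force(),"q",(p[2]-.096)/.21)
ctrl.move_l(p+[0,0,.12],vel=.15)
ctrl.move_l(W(-.13,.05,.30),vel=.3)
print(ctrl.current_t(),ctrl.current_contact_force())
s=ctrl.read_camera("scene");cv2.imwrite("pics/s5f.png",s)
cv2.imwrite("pics/s5.png",cv2.resize(s[160:305,155:340],None,fx=4,fy=4,interpolation=cv2.INTER_CUBIC))
cv2.imwrite("pics/t5.png",cv2.resize(ctrl.read_camera("top")[80:245,205:365],None,fx=4,fy=4,interpolation=cv2.INTER_CUBIC))
E
```

```text
True [0.5725 0.2413 0.096 ] [-2.1233 -0.1494 10.6065] q -9.110572734098248e-05
16.7333 [ 0.2108  0.3117 -0.3255]
```

View pics/s5.png

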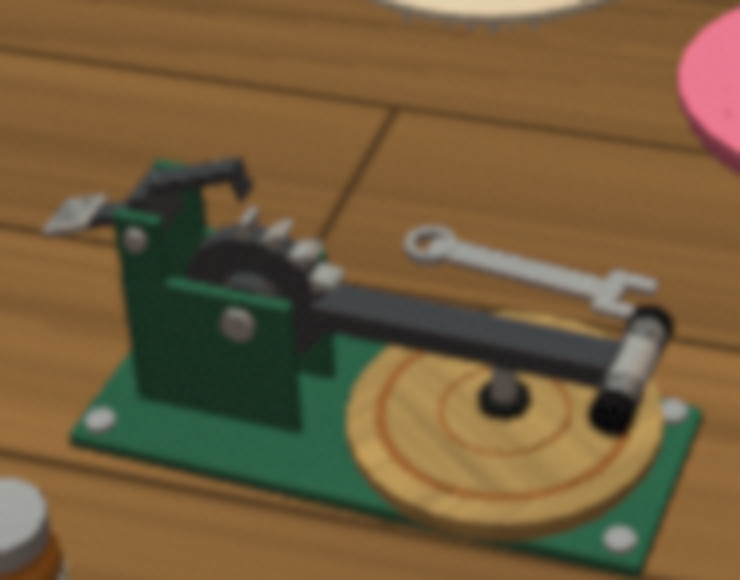

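View pics/t5.png

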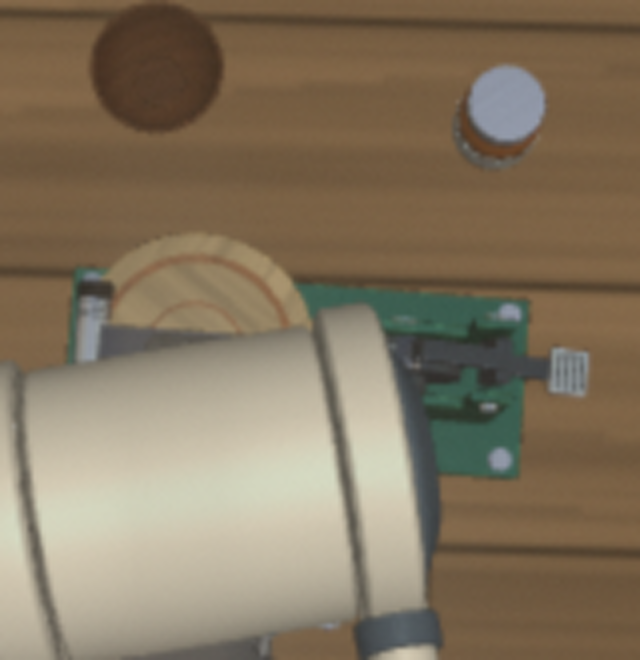

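The foot rests on the platter. The platter's outline (347–663 px) and the spanner are where they were in the first crop, the hook (240,175) is free, and the tool reads no load. I'll hand in.

```bash
python3 - <<'E'
from h import *
a=cv2.imread("pics/scene0.png");b=cv2.imread("pics/s5f.png")
for n,(r0,r1,c0,c1) in dict(jar=(275,325,130,180),bowl=(315,362,238,300),spanner=(214,238,255,300),platterfront=(270,295,240,325)).items():
    print(n,cv2.absdiff(a[r0:r1,c0:c1],b[r0:r1,c0:c1]).mean())
print(ctrl.current_tool_pos(),ctrl.current_t());ctrl.sign_off()
E
```

```text
jar 0.7668
bowl 1.0044612216884008
spanner 5.722222222222222
platterfront 0.7774117647058824
[0.4383 0.1458 0.299 ] 16.8333
the job is handed in; nothing more can be done
```

The job is done and handed in at 16.8 s: the pawl stands free and the rubber foot rests on the wooden platter.

- **Pawl:** I pressed the thumb plate with the shut fingertips to its stop, where the force jumped to about 22 N. The picture showed the hook clear of the teeth, and it was still clear in the last one.
- **Arm:** I pushed the cross bar down along its arc until the force stop tripped at 10.6 N. The fingertip height there gives an arm angle of about 0, so the foot is down. I then withdrew to z = 0.30 m, with almost no force reading on the tool.
- **Platter and bystanders:** The before and after pictures agree for the jar, the bowl and the platter's front edge (mean pixel difference 1.0 or less).
- **Disagreement:** The spanner's patch differed more (5.7). I put that down to the raised arm no longer being in front of it, because its outline is at the same pixels as before.
- **Not checked:** The robot's arm hid most of the platter in the last top view, so the platter check rests on the scene camera alone.

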